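# Close a filter cell on its dowels and hold it shut

### The arm

A 7-joint arm with a two-finger parallel gripper is mounted at the origin on the work surface. World frame = base frame: x ahead of the robot, y to its left, z up, the work surface at z = 0. Lengths are in m, angles in rad, forces in N, time in s.
With the tool pointing down it reaches from about 0.425 to 0.925 m from the base axis. Payload 6.8 kg.
Tool frame: the origin (TCP) lies on the mounting face of the last link; the fingertips stand 173 mm ahead of it and the grasp point (between the pads) lies 155 mm ahead of it; z points along the fingers, y is the line along which they close (so a half turn about z gives the same grasp; the last joint's range is limited). The gripper opens to 85 mm and grips with 20 to 120 N. Pads are 22 mm wide; open, the fingers measure 114 mm over their backs; the gripper's body (76 mm by 85 mm) begins 54 mm behind the grasp point. The pads swing forward as they close: fully open they stand 13 mm farther back than shut.
Start: joints at [-1.447, 0.477, 0.022, 1.555, -0.011, 1.109, -0.083], TCP at [0.155, 0.657, 0.405] pointing down, gripper open.
Joint ranges: [-2.96, 2.96], [-0.34, 2.1], [-1.41, 1.46], [0.24, 2.44], [-1.37, 4.51], [0.17, 1.92], [-2.96, 2.96]. Speed limits (rad/s): [2.39, 2.39, 3.14, 3.14, 3.14, 3.14, 3.14].

### API

Orientations are given as a rotation vector (axis times angle).
In Python, from bench import r gives the robot as it stands.
- The arm moves only by the tool arm_command, never from a script. Its argument "plan" is a list of rows, each an object of numbers: "claw": the closure, from 0 (fully open) to 1 (shut); "tx", "ty", "tz": the shift along the tool's x, y, z in m; "ax", "ay", "az": the turn, a rotation vector about the tool's x, y, z in degrees. A call has exactly 10 rows; each row shifts and turns the commanded pose from where the row before left it, along the tool's axes as they then stand; what a row does not reach is not made up. A row lasts 1/12 s, in which the tool goes at most 41.7 mm and 7.16 degrees, less where a joint would pass 70% of its speed; a pose out of reach is approached as far as the arm can. A call is refused whole if a number of a shift passes 0.0417 or a number of a turn 7.16, either way. A call with a gripper value outside its range is refused whole. The fingers move at their own pace and stop on an object; "squeeze" is the grip in N (left out, the last holds). Time passes only in rows, so rows that do not move let the fingers close, or fill a call up. It gives the time, the measured TCP pose, the force, the opening and the grip force at its end, in the units of the state.
- r.get_obs(): the state, without advancing time (a new reading comes with each control period).
- r.grab_frame(name): name is "scene" or "top" or "wrist"; returns the picture (400x640x3 uint8, red, green, blue); there is no depth.
- r.camera_model(name): a dict with "fx", "fy", "cx", "cy" (pixels), "position" and "orientation" of the camera in the world; the wrist camera has in their place "tool_from_camera" (4x4, takes a point from camera to tool coordinates, whose origin is the TCP and whose axes are the flange's). Camera axes: x right, y up, looking along -z (the intrinsics and any distortion apply to the point x, -y, -z); pixel columns grow to the right and rows downward; lengths in m; the calibration is good to about 2 mm. A picture is of the moment at which its call begins: read the wrist's pose just before it. camera_model takes no time and is no camera call.
- r.hand_in(): hands the job in; it is judged then, once.
Trained networks look in the newest picture that a camera, given by its name, has taken for a name from the list of things; names that differ only in an ending like _2 or _b are one class to them, and where a whole thing is asked for, a point or a joint stands for the part that bears it (a point fixed in the world has none). Each returns a list of dicts, best first, with "confidence" (0 to 1); they miss things now and then, are a little off and sometimes report something else, mostly with a low value. They report only what shows in the picture. A call takes as long as a camera call. They do not tell look-alikes from the thing itself.
- r.boxes_of(target, camera): "location" ([x, y, z] in m, in the coordinates of the camera as it stood for that picture, good to about 4 mm: the middle of the surface that is visible of it).
- r.tip_of(target, camera): "location" ([x, y, z] in m, in the coordinates of the camera as it stood for that picture, good to about 4 mm: a listed point, or the origin of a listed thing).
The state is a dict: "clock": time; "joints": joint angles; "qvel": joint speeds; "tau": joint torques, N m; "tcp_pos": TCP position; "orientation": TCP orientation; "contact_force": force on the tool from outside, world axes, zero at the start; "moment": the same for the moment, N m; "grip_width": finger opening in m; "gripper_force": force on a finger pad.
Only numpy, scipy, OpenCV 4.12 (cv2) and the standard library are available. Lean on these libraries where they do the work, as an engineer would, in place of code of your own. Each camera call takes 0.05 s, during which the arm holds its last target. There are 200 camera calls.

### The job

Open the filter cell: lift its hinged clear cover gently, all the way back onto its stop. Then fit the loose rectangular upper half over the two dowels of the lower half and press it down against the sprung disc until the two halves meet flush, and finish while still holding it pressed shut with the fingers (do not let go). Leave the round cap, the bottles, the flask and the jar where they stand.

Things in the scene. Friction and masses are not known exactly. Their poses are not given: they have to be found in the camera images.
- seat (a point): Centre of the top face (30 mm above the bench) of the cell's fixed aluminium lower half, 110 (x) x 64 (y) mm; z up. Steel dowels stand on the face at x = +-42, y = 0: 8 mm in diameter, 16 mm tall, the last 6 mm tapering to 3 mm. Posts around it: 8 mm thick at x = +-71, y = -44 mm (tops 60 mm above the bench), hinge posts at x = +-71, y = 85 (tops 68 mm). Foot plate 160 x 200 x 10 mm.
- disc (a joint): White sprung disc, 50 mm in diameter, in the middle of the lower half's face. 0: up, its top 5 mm above the face; 0.005 m: pushed level with the face. It pushes up with 4.8 N at 0 and 8.8 N at 0.005; the upper half's weight alone does not sink it, so the upper half rides 5 mm high unless pressed.
- cover (a joint): Angle of the cell's clear dust cover: 0 rad closed (level, above the lower half), 1.85 rad fully back on its stop (leaning 16 degrees past upright). Starts shut or ajar (0 to 0.35). Its stiff hinge stays where it is left; about 2.5 N at the handle moves it.
- cover_hinge (a point): Mid-point of the cover's hinge line, 62.5 mm above the bench, 85 mm from the seat's centre on its +y side. The line runs along the seat's x. The point turns with the cover, its y pointing from the handle to the hinge. The cover is a clear panel 150 mm along the hinge, 135 mm from hinge to free edge, 5 mm thick.
- cover_handle (a point): Mid-point of the cover's handle: a round steel bar, 10 mm in diameter, 120 mm long, parallel to the hinge line and 180 mm from it, 45 mm beyond the panel's free edge (open gap between); 62.5 mm above the bench when closed. Pinched from above, it turns between the fingers as the cover swings up.
- upper_center (a point): Loose upper half, upright on the bench: aluminium plate 110 (x) x 64 (y) x 20 mm, two 11 mm through-holes at x = +-42, y = 0; on top in the middle a grey rib 20 (x) x 46 (y) x 34 mm tall. 54 mm tall in all; this point is on its centre line, 27 mm above its underside, z up. 0.2 to 0.37 kg. Fits either way round; seated flush, this point is 27 mm above seat.
- cap_center (a point): Round aluminium cap, 80 mm in diameter and 20 mm thick, without holes, with the same grey rib (20 x 46 x 34 mm) on top; this point is 27 mm above its underside. Bystander, not to be used; it and the upper half may change places.
- reagent_a_center (a point): amber glass reagent bottle with black stopper, 58 mm in diameter, 103 mm tall, upright; this point is on its axis 50 mm above its foot. Bystander.
- reagent_b_center (a point): amber glass reagent bottle with black stopper, 58 mm in diameter, 103 mm tall, upright; this point is on its axis 50 mm above its foot. Bystander.
- reagent_c_center (a point): amber glass reagent bottle with black stopper, 58 mm in diameter, 103 mm tall, upright; this point is on its axis 50 mm above its foot. Bystander.
- flask_center (a point): conical glass flask, 76 mm in diameter at the foot, 108 mm tall; this point is on its axis 50 mm above its foot. Bystander.
- jar_center (a point): white plastic jar, 40 mm in diameter, 42 mm tall; this point is at its centre. Bystander.
Mind the look-alikes: they are no part of the job. What is shaped like the part that bears upper_center but green or pink is not meant.

How it is judged:
By the outcome, as a careful person would: the job done as asked, in the order asked, and still so for the second after the job is handed in, while the arm keeps its last pose, push and grip.
It also fails if it takes over 64 s, if anything falls off the work surface, if the arm or the gripper's body presses on something with over 40 N, if the wrist force passes 120 N, or if a joint passes its speed limit or range.

## Working session

There is one attempt and no reset: what is moved stays moved. The work goes in short steps, Python scripts to look and compute and a tool call to move; the robot and the scene stay as the last step left them, time stands still between calls to the robot, and variables do not carry over. Pictures are saved under pics/ and viewed, at most 10 in all, crops included, and the job is handed in when it is done.

Besides the shell and the picture viewer there is one more tool, called after "Emit:" as name(argument=value, ...), one argument or row to a line, values as JSON. arm_command: Moves the arm, as the interface text tells. Its arguments: {"type":"object","properties":{"plan":{"type":"array","items":{"type":"object","properties":{"claw":{"type":"number"},"tx":{"type":"number"},"ty":{"type":"number"},"tz":{"type":"number"},"ax":{"type":"number"},"ay":{"type":"number"},"az":{"type":"number"}}}},"squeeze":{"type":"number"}},"required":["plan"]}

```bash
mkdir -p pics
cat > h.py <<'E'
import numpy as np, cv2
from scipy.spatial.transform import Rotation as R
from bench import r
def campose(n):
    m=r.camera_model(n)
    if n=="wrist":
        o=r.get_obs(); T=np.eye(4);T[:3,:3]=R.from_rotvec(o["orientation"]).as_matrix();T[:3,3]=o["tcp_pos"]
        return T@np.array(m["tool_from_camera"]),m
    T=np.eye(4); q=np.array(m["orientation"]); T[:3,:3]=R.from_rotvec(q).as_matrix() if q.size==3 else (q if q.size==9 else R.from_quat(q).as_matrix()); T[:3,3]=m["position"]; return T,m
def snap(n,f=None):
    T,m=campose(n); im=r.grab_frame(n)
    if f: cv2.imwrite("pics/"+f,cv2.cvtColor(im,cv2.COLOR_RGB2BGR))
    return T,m,im
def px(T,m,p):
    c=np.linalg.inv(T)@np.append(p,1); return np.array([m["cx"]+m["fx"]*c[0]/-c[2], m["cy"]-m["fy"]*c[1]/-c[2]])
def ray(T,m,u,v,z):
    d=T[:3,:3]@np.array([(u-m["cx"])/m["fx"],-(v-m["cy"])/m["fy"],-1]); return T[:3,3]+d*(z-T[2,3])/d[2]
def find(name,n,T,m,f="tip_of",k=3):
    for d in getattr(r,f)(name,n)[:k]:
        p=(T@np.append(d["location"],1))[:3]; print(n,name,f,round(d["confidence"],2),p.round(4),px(T,m,p).round())
E
python3 - <<'E'
from h import *
print(r.camera_model("top")); print(r.camera_model("wrist")); print(r.get_obs())
for n in("top","scene"):
    T,m,im=snap(n,n+"1.png")
    for k in["seat","cover_hinge","cover_handle","upper_center","cap_center"]: find(k,n,T,m)
    if n=="top":
        for k in["reagent_a_center","flask_center","jar_center"]: find(k,n,T,m)
E
```

```text
{'fx': 398.4486900222615, 'fy': 398.4486900222615, 'cx': 314.32524125771596, 'cy': 195.2015510607699, 'position': array([ 0.36324878, -0.00184888,  1.10857176]), 'orientation': array([ 0.15356662, -0.12417262, -1.54142966])}
{'fx': 311.9070101618891, 'fy': 311.9070101618891, 'cx': 319.85375853925774, 'cy': 198.26507575829478, 'tool_from_camera': array([[ 4.17259210e-05,  9.48092316e-01,  3.17995219e-01,
         8.15292386e-02],
       [ 9.99999798e-01, -2.41248387e-04,  5.88058620e-04,
         8.65023918e-04],
       [ 6.34249693e-04,  3.17995130e-01, -9.48092134e-01,
         3.13834698e-02],
       [ 0.00000000e+00,  0.00000000e+00,  0.00000000e+00,
         1.00000000e+00]])}
{'clock': 0.0, 'joints': array([-1.44710196,  0.47781392,  0.02232451,  1.55644538, -0.01150445,
        1.10929988, -0.08307087]), 'qvel': array([-0.00087644, -0.00020008, -0.0010814 , -0.00061626,  0.00100997,
        0.00181693,  0.00270462]), 'tau': array([ 7.16026370e-04, -5.96442103e+01,  1.60884205e+00, -2.81196731e+01,
        1.24834399e-02,  9.22757172e-03,  1.16523410e-05]), 'tcp_pos': array([0.1
[... 627 characters left out ...]
7 [ 0.4561 -0.4497  0.0299] [489. 236.]
top cap_center tip_of 0.85 [ 0.6389 -0.2601  0.0243] [416. 169.]
top reagent_a_center tip_of 0.92 [0.7708 0.0085 0.0481] [321. 119.]
top flask_center tip_of 0.72 [ 0.7877 -0.1444  0.0493] [376. 114.]
scene seat tip_of 0.77 [0.5062 0.1273 0.0294] [329. 180.]
scene cover_hinge tip_of 0.9 [0.5064 0.2104 0.0648] [346. 155.]
scene cover_handle tip_of 0.74 [0.4983 0.0411 0.1171] [308. 175.]
scene upper_center tip_of 0.74 [ 0.4624 -0.2902  0.0277] [215. 274.]
scene upper_center tip_of 0.72 [ 0.3097 -0.2775  0.0232] [175. 242.]
scene upper_center tip_of 0.7 [ 0.4554 -0.4449  0.0291] [165. 319.]
scene cap_center tip_of 0.79 [ 0.6356 -0.2611  0.027 ] [278. 303.]
```

View pics/top1.png

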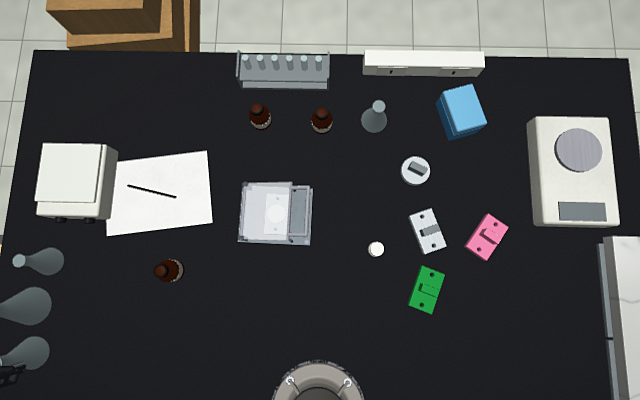

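View pics/scene1.png

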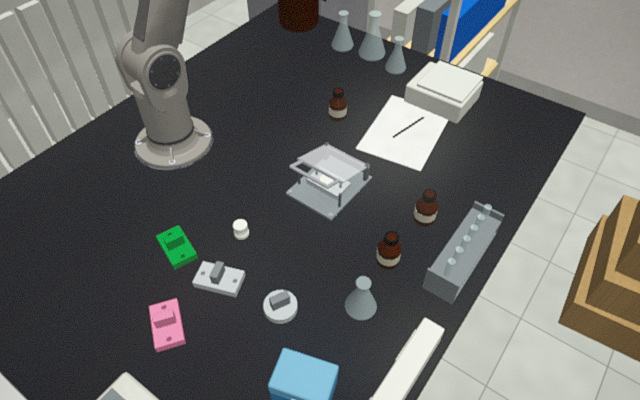

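The top picture shows three parts of the upper half's shape: green at (426,289), silver with a grey rib at (428,230), and pink at (487,237). The cap is at (416,170) and the cell at (276,213), with its cover ajar at about 0.3 rad. Silver fits, as it is bare aluminium with a grey rib; I'll confirm it in a crop. First I move above the handle.

Emit:
arm_command(
  plan=[
    {"az":-6.7},
    {"az":-6.7},
    {"tx":-0.02,"ty":-0.036},
    {"tx":-0.02,"ty":-0.036},
    {"tx":-0.02,"ty":-0.036},
    {"tx":-0.02,"ty":-0.036},
    {"tx":-0.02,"ty":-0.036},
    {"tx":-0.02,"ty":-0.036},
    {"tx":-0.02,"ty":-0.036},
    {"tx":-0.02,"ty":-0.036},
  ],
)

```text
invalid input at $.plan[0]: expected keys claw, tx, ty, tz, ax, ay, az
```

Emit:
arm_command(
  plan=[
    {"tx":-0.02,"ty":-0.036},
    {"tx":-0.02,"ty":-0.036},
    {"tx":-0.02,"ty":-0.036},
    {"tx":-0.02,"ty":-0.036},
    {"tx":-0.02,"ty":-0.036},
    {"tx":-0.02,"ty":-0.036},
    {"tx":-0.02,"ty":-0.036},
    {"tx":-0.02,"ty":-0.036},
    {"tx":-0.01,"ty":-0.015},
    {},
  ],
)

```text
invalid input at $.plan[0]: expected keys claw, tx, ty, tz, ax, ay, az
```

Run:
```python
from h import *
o=r.get_obs(); print(o["clock"],o["tcp_pos"],R.from_rotvec(o["orientation"]).as_matrix().round(3).tolist())
T,m,im=snap("wrist")
for k in["seat","cover_hinge","cover_handle"]: find(k,"wrist",T,m)
_,_,t=snap("top"); c=cv2.resize(t[190:330,360:530],None,fx=2.6,fy=2.6,interpolation=cv2.INTER_CUBIC)
w=cv2.resize(im,(570,364*570//582)); c=cv2.resize(c,(w.shape[1]*c.shape[1]//c.shape[1],int(c.shape[0]*w.shape[1]/c.shape[1])))
cv2.imwrite("pics/w2.png",im[:,:,::-1]); cv2.imwrite("pics/c2.png",c[:,:,::-1])
```

```text
0.75 [0.15505112 0.65695156 0.40473457] [[-0.973, 0.23, -0.0], [0.23, 0.973, 0.0], [0.0, 0.0, -1.0]]
```

View pics/w2.png

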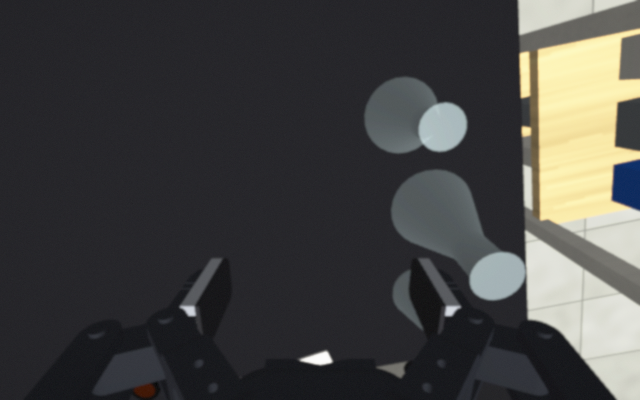

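View pics/c2.png

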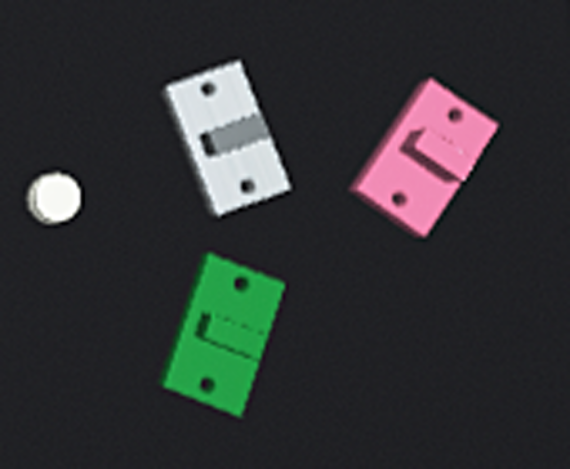

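Every key is needed in each row, so the move was refused and nothing has moved. The crop shows the silver plate with two holes and a grey rib at (227,137), the green look-alike at (225,335) and the pink one at (425,155). Silver is the one meant. The wrist picture only shows the start area.

Emit:
arm_command(
  plan=[
    {"claw":0,"tx":0,"ty":0,"tz":0,"ax":0,"ay":0,"az":-6.7},
    {"claw":0,"tx":0,"ty":0,"tz":0,"ax":0,"ay":0,"az":-6.7},
    {"claw":0,"tx":-0.02,"ty":-0.036,"tz":0,"ax":0,"ay":0,"az":0},
    {"claw":0,"tx":-0.02,"ty":-0.036,"tz":0,"ax":0,"ay":0,"az":0},
    {"claw":0,"tx":-0.02,"ty":-0.036,"tz":0,"ax":0,"ay":0,"az":0},
    {"claw":0,"tx":-0.02,"ty":-0.036,"tz":0,"ax":0,"ay":0,"az":0},
    {"claw":0,"tx":-0.02,"ty":-0.036,"tz":0,"ax":0,"ay":0,"az":0},
    {"claw":0,"tx":-0.02,"ty":-0.036,"tz":0,"ax":0,"ay":0,"az":0},
    {"claw":0,"tx":-0.02,"ty":-0.036,"tz":0,"ax":0,"ay":0,"az":0},
    {"claw":0,"tx":-0.02,"ty":-0.036,"tz":0,"ax":0,"ay":0,"az":0},
  ],
)

```text
clock: 1.83
tcp_pos: [0.3163, 0.3674, 0.405]
orientation: [-0.003, 3.141, 0.001]
contact_force: [1.2, 1.5, 0.8]
grip_width: 0.0852
gripper_force: 0.0
```

Emit:
arm_command(
  plan=[
    {"claw":0,"tx":-0.02,"ty":-0.036,"tz":0,"ax":0,"ay":0,"az":0},
    {"claw":0,"tx":-0.02,"ty":-0.036,"tz":0,"ax":0,"ay":0,"az":0},
    {"claw":0,"tx":-0.02,"ty":-0.036,"tz":0,"ax":0,"ay":0,"az":0},
    {"claw":0,"tx":-0.02,"ty":-0.036,"tz":0,"ax":0,"ay":0,"az":0},
    {"claw":0,"tx":-0.02,"ty":-0.036,"tz":0,"ax":0,"ay":0,"az":0},
    {"claw":0,"tx":-0.02,"ty":-0.036,"tz":0,"ax":0,"ay":0,"az":0},
    {"claw":0,"tx":-0.02,"ty":-0.036,"tz":0,"ax":0,"ay":0,"az":0},
    {"claw":0,"tx":-0.02,"ty":-0.036,"tz":0,"ax":0,"ay":0,"az":0},
    {"claw":0,"tx":-0.01,"ty":-0.015,"tz":0,"ax":0,"ay":0,"az":0},
    {"claw":0,"tx":0,"ty":0,"tz":0,"ax":0,"ay":0,"az":0},
  ],
)

```text
clock: 2.67
tcp_pos: [0.488, 0.0619, 0.4052]
orientation: [0.009, 3.14, -0.002]
contact_force: [0.3, 1.2, -0.0]
grip_width: 0.0854
gripper_force: 0.0
```

Run:
```python
from h import *
o=r.get_obs(); print(o["clock"],o["tcp_pos"],R.from_rotvec(o["orientation"]).as_matrix().round(3).tolist())
T,m,im=snap("wrist","w3.png")
for k in["seat","cover_hinge","cover_handle"]: find(k,"wrist",T,m)
```

```text
2.6667 [0.48801152 0.06194333 0.4052131 ] [[-1.0, 0.006, 0.002], [0.006, 1.0, -0.001], [-0.002, -0.001, -1.0]]
wrist cover_hinge tip_of 0.59 [0.5103 0.2113 0.0615] [462. 196.]
wrist cover_handle tip_of 0.93 [0.498  0.0406 0.1198] [295. 205.]
```

View pics/w3.png

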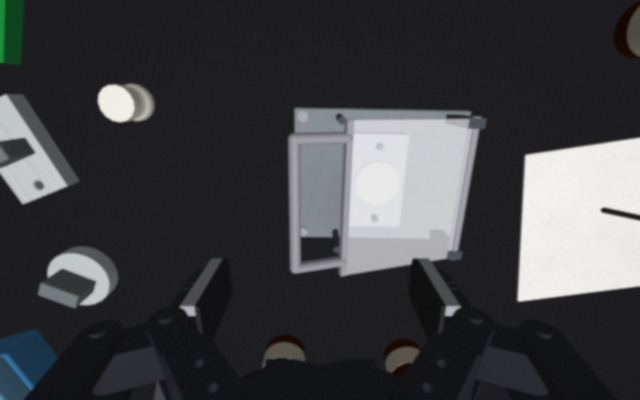

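The wrist picture shows the handle bar from (293,137) to (295,270), the dowels at (380,146) and (375,218), and the hinge posts at (478,122) and (455,255).

Run:
```python
from h import *
T,m=campose("wrist")
for n,u,v,z in[("h1",293,137,.118),("h2",295,270,.118),("d1",380,146,.046),("d2",375,218,.046),("disc",377,184,.035),("p1",478,122,.068),("p2",455,255,.068)]: print(n,ray(T,m,u,v,z).round(4))
```

```text
h1 [0.4377 0.0467 0.118 ]
h2 [0.5608 0.0457 0.118 ]
d1 [0.456  0.1315 0.046 ]
d2 [0.5373 0.1311 0.046 ]
disc [0.5005 0.133  0.035 ]
p1 [0.4293 0.2192 0.068 ]
p2 [0.5718 0.2175 0.068 ]
```

Emit:
arm_command(
  plan=[
    {"claw":0.55,"tx":-0.006,"ty":-0.01,"tz":0,"ax":0,"ay":0,"az":0},
    {"claw":0.55,"tx":-0.005,"ty":-0.009,"tz":0,"ax":0,"ay":0,"az":0},
    {"claw":0.55,"tx":0,"ty":0,"tz":0.01,"ax":0,"ay":0,"az":0},
    {"claw":0.55,"tx":0,"ty":0,"tz":0.02,"ax":0,"ay":0,"az":0},
    {"claw":0.55,"tx":0,"ty":0,"tz":0.02,"ax":0,"ay":0,"az":0},
    {"claw":0.55,"tx":0,"ty":0,"tz":0.02,"ax":0,"ay":0,"az":0},
    {"claw":0.55,"tx":0,"ty":0,"tz":0.01,"ax":0,"ay":0,"az":0},
    {"claw":0.55,"tx":0,"ty":0,"tz":0,"ax":0,"ay":0,"az":0},
    {"claw":0.55,"tx":0,"ty":0,"tz":0,"ax":0,"ay":0,"az":0},
    {"claw":0.55,"tx":0,"ty":0,"tz":0,"ax":0,"ay":0,"az":0},
  ],
  squeeze=25,
)

```text
clock: 3.7
tcp_pos: [0.4977, 0.0479, 0.3255]
orientation: [-0.003, 3.14, 0.001]
contact_force: [0.1, -0.2, -0.3]
grip_width: 0.0384
gripper_force: 0.0
```

Run:
```python
from h import *
o=r.get_obs(); print(o["clock"],o["tcp_pos"],o["grip_width"])
T,m,im=snap("wrist","w4.png")
for k in["seat","cover_hinge","cover_handle"]: find(k,"wrist",T,m)
```

```text
3.7 [0.49771432 0.0478793  0.32546916] 0.03836887648734274
wrist cover_hinge tip_of 0.59 [0.5072 0.2127 0.0623] [526. 214.]
```

View pics/w4.png

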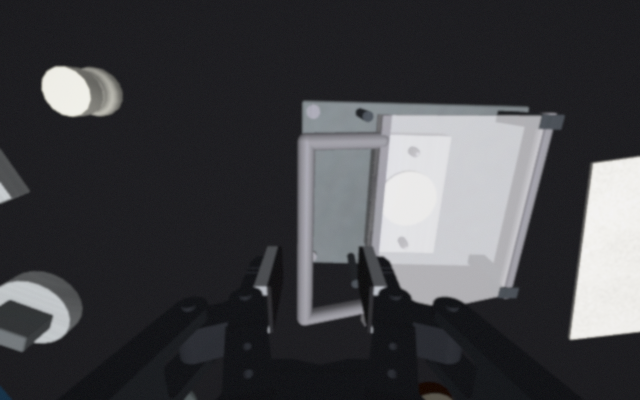

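The bar is at column 305, between the fingers at 270 and 368, so it lies at y≈0.0405. I shift by -7 mm in y, go down and close.

Emit:
arm_command(
  plan=[
    {"claw":0.55,"tx":0,"ty":-0.004,"tz":0,"ax":0,"ay":0,"az":0},
    {"claw":0.55,"tx":0,"ty":-0.003,"tz":0,"ax":0,"ay":0,"az":0},
    {"claw":0.55,"tx":0,"ty":0,"tz":0.013,"ax":0,"ay":0,"az":0},
    {"claw":0.55,"tx":0,"ty":0,"tz":0.013,"ax":0,"ay":0,"az":0},
    {"claw":0.55,"tx":0,"ty":0,"tz":0.013,"ax":0,"ay":0,"az":0},
    {"claw":0.55,"tx":0,"ty":0,"tz":0.013,"ax":0,"ay":0,"az":0},
    {"claw":0.8,"tx":0,"ty":0,"tz":0,"ax":0,"ay":0,"az":0},
    {"claw":1,"tx":0,"ty":0,"tz":0,"ax":0,"ay":0,"az":0},
    {"claw":1,"tx":0,"ty":0,"tz":0,"ax":0,"ay":0,"az":0},
    {"claw":1,"tx":0,"ty":0,"tz":0,"ax":0,"ay":0,"az":0},
  ],
  squeeze=25,
)

```text
clock: 4.73
tcp_pos: [0.4972, 0.0392, 0.2732]
orientation: [0.0, -3.141, 0.002]
contact_force: [-2.0, -5.9, -0.3]
grip_width: 0.0089
gripper_force: 24.6
```

Run:
```python
from h import *
o=r.get_obs(); print(o["clock"],o["tcp_pos"],o["grip_width"],o["gripper_force"],o["contact_force"])
T,m,im=snap("wrist")
find("cover_hinge","wrist",T,m);find("cover_handle","wrist",T,m)
```

```text
4.7333 [0.49719295 0.03921809 0.27323079] 0.008894638490232957 24.586710333824158 [-1.98195887 -5.91352359 -0.33088845]
wrist cover_hinge tip_of 0.88 [0.5075 0.2117 0.0618] [589. 245.]
wrist cover_handle tip_of 0.85 [0.5021 0.0399 0.1208] [320. 293.]
```

Emit:
arm_command(
  plan=[
    {"claw":1,"tx":0,"ty":0.0023,"tz":-0.0068,"ax":0,"ay":0,"az":0},
    {"claw":1,"tx":0,"ty":0.0026,"tz":-0.0067,"ax":0,"ay":0,"az":0},
    {"claw":1,"tx":0,"ty":0.0029,"tz":-0.0066,"ax":0,"ay":0,"az":0},
    {"claw":1,"tx":0,"ty":0.0031,"tz":-0.0065,"ax":0,"ay":0,"az":0},
    {"claw":1,"tx":0,"ty":0.0034,"tz":-0.0064,"ax":0,"ay":0,"az":0},
    {"claw":1,"tx":0,"ty":0.0036,"tz":-0.0062,"ax":0,"ay":0,"az":0},
    {"claw":1,"tx":0,"ty":0.0039,"tz":-0.0061,"ax":0,"ay":0,"az":0},
    {"claw":1,"tx":0,"ty":0.0041,"tz":-0.0059,"ax":0,"ay":0,"az":0},
    {"claw":1,"tx":0,"ty":0.0044,"tz":-0.0057,"ax":0,"ay":0,"az":0},
    {"claw":1,"tx":0,"ty":0.0046,"tz":-0.0056,"ax":0,"ay":0,"az":0},
  ],
)

```text
clock: 5.72
tcp_pos: [0.4977, 0.0739, 0.3367]
orientation: [0.0, 3.14, -0.002]
contact_force: [-0.3, -6.8, 2.0]
grip_width: 0.0087
gripper_force: 24.3
```

Emit:
arm_command(
  plan=[
    {"claw":1,"tx":0,"ty":0.0048,"tz":-0.0054,"ax":0,"ay":0,"az":0},
    {"claw":1,"tx":0,"ty":0.005,"tz":-0.0052,"ax":0,"ay":0,"az":0},
    {"claw":1,"tx":0,"ty":0.0052,"tz":-0.005,"ax":0,"ay":0,"az":0},
    {"claw":1,"tx":0,"ty":0.0054,"tz":-0.0048,"ax":0,"ay":0,"az":0},
    {"claw":1,"tx":0,"ty":0.0056,"tz":-0.0045,"ax":0,"ay":0,"az":0},
    {"claw":1,"tx":0,"ty":0.0058,"tz":-0.0043,"ax":0,"ay":0,"az":0},
    {"claw":1,"tx":0,"ty":0.0059,"tz":-0.0041,"ax":0,"ay":0,"az":0},
    {"claw":1,"tx":0,"ty":0.0061,"tz":-0.0038,"ax":0,"ay":0,"az":0},
    {"claw":1,"tx":0,"ty":0.0062,"tz":-0.0036,"ax":0,"ay":0,"az":0},
    {"claw":1,"tx":0,"ty":0.0064,"tz":-0.0033,"ax":0,"ay":0,"az":0},
  ],
)

```text
clock: 6.55
tcp_pos: [0.4984, 0.1303, 0.3818]
orientation: [0.001, 3.137, -0.001]
contact_force: [1.7, -6.7, 8.5]
grip_width: 0.0091
gripper_force: 25.2
```

Emit:
arm_command(
  plan=[
    {"claw":1,"tx":0,"ty":0.0063,"tz":-0.0036,"ax":0,"ay":0,"az":0},
    {"claw":1,"tx":0,"ty":0.0064,"tz":-0.0033,"ax":0,"ay":0,"az":0},
    {"claw":1,"tx":0,"ty":0.0066,"tz":-0.003,"ax":0,"ay":0,"az":0},
    {"claw":1,"tx":0,"ty":0.0067,"tz":-0.0027,"ax":0,"ay":0,"az":0},
    {"claw":1,"tx":0,"ty":0.0069,"tz":-0.0024,"ax":0,"ay":0,"az":0},
    {"claw":1,"tx":0,"ty":0.007,"tz":-0.0017,"ax":0,"ay":0,"az":0},
    {"claw":1,"tx":0,"ty":0.0071,"tz":-0.0014,"ax":0,"ay":0,"az":0},
    {"claw":1,"tx":0,"ty":0.0071,"tz":-0.0012,"ax":0,"ay":0,"az":0},
    {"claw":1,"tx":0,"ty":0.0071,"tz":-0.0009,"ax":0,"ay":0,"az":0},
    {"claw":1,"tx":0,"ty":0.0072,"tz":-0.0006,"ax":0,"ay":0,"az":0},
  ],
)

```text
clock: 7.38
tcp_pos: [0.4992, 0.2, 0.4023]
orientation: [-0.001, 3.133, 0.003]
contact_force: [9.7, -2.1, -2.0]
grip_width: 0.0091
gripper_force: 24.2
```

Emit:
arm_command(
  plan=[
    {"claw":1,"tx":-0.0005,"ty":0.0072,"tz":-0.0003,"ax":0,"ay":0,"az":0},
    {"claw":1,"tx":-0.0005,"ty":0.0072,"tz":0,"ax":0,"ay":0,"az":0},
    {"claw":1,"tx":-0.0005,"ty":0.0072,"tz":0.0003,"ax":0,"ay":0,"az":0},
    {"claw":1,"tx":0,"ty":0.0072,"tz":0.0006,"ax":0,"ay":0,"az":0},
    {"claw":1,"tx":0,"ty":0.0071,"tz":0.0009,"ax":0,"ay":0,"az":0},
    {"claw":1,"tx":0,"ty":0.0071,"tz":0.0011,"ax":0,"ay":0,"az":0},
    {"claw":1,"tx":0,"ty":0.006,"tz":0.0013,"ax":0,"ay":0,"az":0},
    {"claw":1,"tx":0,"ty":0.005,"tz":0.0013,"ax":0,"ay":0,"az":0},
    {"claw":1,"tx":0,"ty":0.003,"tz":0.0008,"ax":0,"ay":0,"az":0},
    {"claw":1,"tx":0,"ty":0.002,"tz":0.0006,"ax":0,"ay":0,"az":0},
  ],
)

```text
clock: 8.22
tcp_pos: [0.5003, 0.2594, 0.3957]
orientation: [-0.002, 3.135, 0.004]
contact_force: [7.2, -2.3, -1.2]
grip_width: 0.0091
gripper_force: 24.8
```

Emit:
arm_command(
  plan=[
    {"claw":1,"tx":0,"ty":0.001,"tz":0.0003,"ax":0,"ay":0,"az":0},
    {"claw":1,"tx":0,"ty":0.001,"tz":0.0003,"ax":0,"ay":0,"az":0},
    {"claw":1,"tx":0,"ty":0.001,"tz":0.0003,"ax":0,"ay":0,"az":0},
    {"claw":1,"tx":0,"ty":0.001,"tz":0.0003,"ax":0,"ay":0,"az":0},
    {"claw":1,"tx":0,"ty":0.001,"tz":0.0003,"ax":0,"ay":0,"az":0},
    {"claw":1,"tx":0,"ty":0.001,"tz":0.0003,"ax":0,"ay":0,"az":0},
    {"claw":1,"tx":0,"ty":0.001,"tz":0.0003,"ax":0,"ay":0,"az":0},
    {"claw":1,"tx":0,"ty":0,"tz":0,"ax":0,"ay":0,"az":0},
    {"claw":1,"tx":0,"ty":0,"tz":0,"ax":0,"ay":0,"az":0},
    {"claw":1,"tx":0,"ty":0,"tz":0,"ax":0,"ay":0,"az":0},
  ],
)

```text
clock: 9.05
tcp_pos: [0.5008, 0.261, 0.3954]
orientation: [0.006, 3.137, -0.007]
contact_force: [-2.1, -18.6, 22.5]
grip_width: 0.0087
gripper_force: 26.9
```

The cover is on its stop, since the force jumped to about 20 N against motion. I release and rise.

Emit:
arm_command(
  plan=[
    {"claw":0.55,"tx":0,"ty":-0.002,"tz":0,"ax":0,"ay":0,"az":0},
    {"claw":0.55,"tx":0,"ty":-0.002,"tz":0,"ax":0,"ay":0,"az":0},
    {"claw":0.55,"tx":0,"ty":0,"tz":0,"ax":0,"ay":0,"az":0},
    {"claw":0.55,"tx":0,"ty":0,"tz":0,"ax":0,"ay":0,"az":0},
    {"claw":0.55,"tx":0,"ty":0,"tz":0,"ax":0,"ay":0,"az":0},
    {"claw":0.55,"tx":0,"ty":0,"tz":-0.01,"ax":0,"ay":0,"az":0},
    {"claw":0.55,"tx":0,"ty":0,"tz":-0.02,"ax":0,"ay":0,"az":0},
    {"claw":0.55,"tx":0,"ty":0,"tz":-0.02,"ax":0,"ay":0,"az":0},
    {"claw":0.55,"tx":0,"ty":0,"tz":-0.02,"ax":0,"ay":0,"az":0},
    {"claw":0.55,"tx":0,"ty":0,"tz":0,"ax":0,"ay":0,"az":0},
  ],
)

```text
clock: 9.88
tcp_pos: [0.4993, 0.263, 0.466]
orientation: [-0.004, 3.136, 0.007]
contact_force: [0.9, 0.2, 0.5]
grip_width: 0.0383
gripper_force: 0.0
```

Emit:
arm_command(
  plan=[
    {"claw":0.4,"tx":0,"ty":-0.02,"tz":0,"ax":0,"ay":0,"az":0},
    {"claw":0.4,"tx":0,"ty":-0.04,"tz":0,"ax":0,"ay":0,"az":0},
    {"claw":0.4,"tx":0,"ty":-0.04,"tz":0,"ax":0,"ay":0,"az":0},
    {"claw":0.4,"tx":0,"ty":-0.04,"tz":0,"ax":0,"ay":0,"az":0},
    {"claw":0.4,"tx":0,"ty":-0.04,"tz":0,"ax":0,"ay":0,"az":0},
    {"claw":0.4,"tx":0,"ty":-0.04,"tz":0,"ax":0,"ay":0,"az":0},
    {"claw":0.4,"tx":0,"ty":-0.04,"tz":0,"ax":0,"ay":0,"az":0},
    {"claw":0.4,"tx":0,"ty":-0.04,"tz":0,"ax":0,"ay":0,"az":0},
    {"claw":0.4,"tx":0,"ty":-0.04,"tz":0,"ax":0,"ay":0,"az":0},
    {"claw":0.4,"tx":0,"ty":-0.04,"tz":0,"ax":0,"ay":0,"az":0},
  ],
)

```text
clock: 10.72
tcp_pos: [0.4987, -0.1193, 0.4616]
orientation: [-0.004, 3.141, 0.001]
contact_force: [0.7, -0.3, -1.0]
grip_width: 0.0515
gripper_force: 0.0
```

Run:
```python
from h import *
o=r.get_obs(); print(o["clock"],o["tcp_pos"],o["joints"].round(2))
for n in("scene","wrist"):
    T,m,im=snap(n,n+"5.png")
    for k in("cover_handle","cover_hinge","seat","upper_center"): find(k,n,T,m)
```

```text
10.7167 [ 0.49870973 -0.11929205  0.46160282] [-0.37  0.16  0.55  1.9  -0.09  1.11  1.79]
scene cover_handle tip_of 0.71 [0.5068 0.2619 0.2338] [359.  97.]
scene seat tip_of 0.51 [ 0.4131 -0.1496  0.022 ] [239. 229.]
scene upper_center tip_of 0.84 [ 0.4648 -0.2841  0.0256] [218. 274.]
scene upper_center tip_of 0.75 [ 0.4575 -0.4485  0.0326] [164. 320.]
scene upper_center tip_of 0.66 [ 0.3084 -0.2766  0.0258] [175. 241.]
wrist cover_hinge tip_of 0.93 [0.5086 0.2115 0.0618] [590. 173.]
wrist seat tip_of 0.92 [0.5027 0.1226 0.031 ] [504. 163.]
wrist upper_center tip_of 0.86 [ 0.4561 -0.4477  0.022 ] [ 61. 125.]
wrist upper_center tip_of 0.63 [ 0.4691 -0.2863  0.0272] [187. 136.]
```

View pics/wrist5.png

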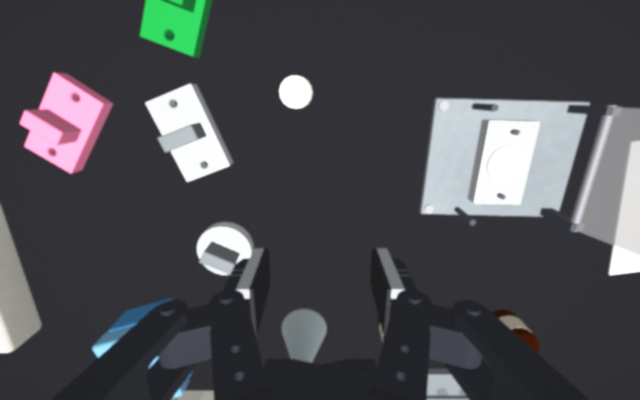

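The wrist picture shows the cover folded back at right, and the silver part at (187,135) with its holes at (173,103) and (204,164). The dowel tops are at (515,131) and (502,196). The network puts the handle at y 0.262, z 0.234, which is where the stop holds it.

Run:
```python
from h import *
T,m=campose("wrist")
def two(a,b,z):
    p,q=ray(T,m,*a,z),ray(T,m,*b,z); d=q-p; print((p+q)/2, np.linalg.norm(d), np.degrees(np.arctan2(d[1],d[0])))
two((173,103),(204,164),.02); two((515,131),(502,196),.046)
```

```text
[ 0.46890487 -0.28556483  0.02      ] 0.08351365419743492 21.156794271490703
[0.50109443 0.12033852 0.046     ] 0.08275454921612926 0.005896465611558591
```

Emit:
arm_command(
  plan=[
    {"claw":0.5,"tx":0.006,"ty":-0.033,"tz":0,"ax":0,"ay":0,"az":0},
    {"claw":0.5,"tx":0.006,"ty":-0.033,"tz":0,"ax":0,"ay":0,"az":0},
    {"claw":0.5,"tx":0.006,"ty":-0.033,"tz":0,"ax":0,"ay":0,"az":0},
    {"claw":0.5,"tx":0.006,"ty":-0.033,"tz":0,"ax":0,"ay":0,"az":0},
    {"claw":0.5,"tx":0.006,"ty":-0.033,"tz":0,"ax":0,"ay":0,"az":0},
    {"claw":0.5,"tx":0,"ty":0,"tz":0.01,"ax":0,"ay":0,"az":6.88},
    {"claw":0.5,"tx":0,"ty":0,"tz":0.01,"ax":0,"ay":0,"az":6.88},
    {"claw":0.5,"tx":0,"ty":0,"tz":0.01,"ax":0,"ay":0,"az":6.88},
    {"claw":0.5,"tx":0,"ty":0,"tz":0.01,"ax":0,"ay":0,"az":6.88},
    {"claw":0.5,"tx":0,"ty":0,"tz":0.01,"ax":0,"ay":0,"az":6.88},
  ],
)

```text
clock: 12.05
tcp_pos: [0.4699, -0.282, 0.4108]
orientation: [-0.933, -3.0, -0.0]
contact_force: [0.3, -0.2, -0.4]
grip_width: 0.0427
gripper_force: 0.0
```

Emit:
arm_command(
  plan=[
    {"claw":0.5,"tx":0,"ty":0,"tz":0.01,"ax":0,"ay":0,"az":6.88},
    {"claw":0.5,"tx":0,"ty":0,"tz":0.02,"ax":0,"ay":0,"az":6.88},
    {"claw":0.5,"tx":0,"ty":0,"tz":0.02,"ax":0,"ay":0,"az":6.88},
    {"claw":0.5,"tx":0,"ty":0,"tz":0.02,"ax":0,"ay":0,"az":6.88},
    {"claw":0.5,"tx":0,"ty":0,"tz":0.02,"ax":0,"ay":0,"az":6.88},
    {"claw":0.5,"tx":0,"ty":0,"tz":0,"ax":0,"ay":0,"az":0},
    {"claw":0.5,"tx":0,"ty":0,"tz":0,"ax":0,"ay":0,"az":0},
    {"claw":0.5,"tx":0,"ty":0,"tz":0,"ax":0,"ay":0,"az":0},
    {"claw":0.5,"tx":0,"ty":0,"tz":0,"ax":0,"ay":0,"az":0},
    {"claw":0.5,"tx":0,"ty":0,"tz":0,"ax":0,"ay":0,"az":0},
  ],
)

```text
clock: 12.88
tcp_pos: [0.4699, -0.283, 0.3225]
orientation: [1.769, 2.594, 0.002]
contact_force: [-0.8, -0.9, 0.1]
grip_width: 0.0431
gripper_force: 0.0
```

Run:
```python
from h import *
o=r.get_obs(); M=R.from_rotvec(o["orientation"]).as_matrix(); print(o["clock"],o["tcp_pos"],o["joints"].round(2),M.round(3).tolist(),np.degrees(np.arctan2(M[1,1],M[0,1])))
T,m,im=snap("wrist","w6.png")
find("upper_center","wrist",T,m)
```

```text
12.8833 [ 0.46986992 -0.28297218  0.32253453] [-0.19  0.48  0.81  1.98 -0.45  0.87  1.24] [[-0.365, 0.931, 0.002], [0.931, 0.365, -0.0], [-0.001, 0.002, -1.0]] 21.412011025181414
wrist upper_center tip_of 0.77 [ 0.4671 -0.2876  0.0261] [314. 194.]
wrist upper_center tip_of 0.6 [ 0.3133 -0.2812  0.0307] [140. 124.]
wrist upper_center tip_of 0.19 [ 0.637  -0.2585  0.0281] [497. 231.]
```

View pics/w6.png

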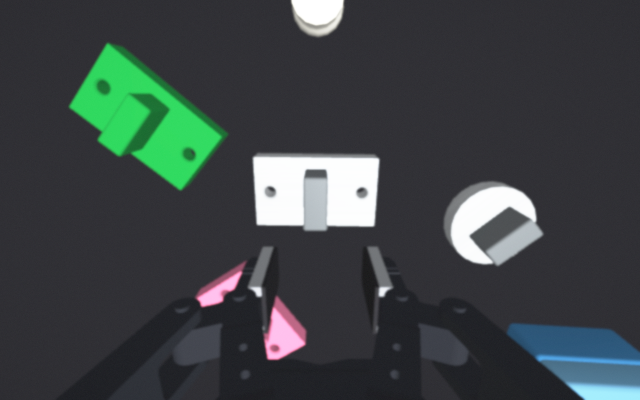

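The wrist picture shows the silver plate square to the fingers, with holes at (270,191) and (362,192) and the rib at (316,200). It is about 3 mm off in tool x and y. I correct that, go down and grip.

Emit:
arm_command(
  plan=[
    {"claw":0.5,"tx":-0.003,"ty":-0.003,"tz":0,"ax":0,"ay":0,"az":0},
    {"claw":0.5,"tx":0,"ty":0,"tz":0.02,"ax":0,"ay":0,"az":0},
    {"claw":0.5,"tx":0,"ty":0,"tz":0.025,"ax":0,"ay":0,"az":0},
    {"claw":0.5,"tx":0,"ty":0,"tz":0.025,"ax":0,"ay":0,"az":0},
    {"claw":0.5,"tx":0,"ty":0,"tz":0.02,"ax":0,"ay":0,"az":0},
    {"claw":0.5,"tx":0,"ty":0,"tz":0.014,"ax":0,"ay":0,"az":0},
    {"claw":0.5,"tx":0,"ty":0,"tz":0.012,"ax":0,"ay":0,"az":0},
    {"claw":0.5,"tx":0,"ty":0,"tz":0.008,"ax":0,"ay":0,"az":0},
    {"claw":0.5,"tx":0,"ty":0,"tz":0,"ax":0,"ay":0,"az":0},
    {"claw":0.5,"tx":0,"ty":0,"tz":0,"ax":0,"ay":0,"az":0},
  ],
)

```text
clock: 13.82
tcp_pos: [0.4678, -0.2869, 0.1975]
orientation: [1.772, 2.594, -0.0]
contact_force: [-0.0, 0.0, -0.0]
grip_width: 0.0425
gripper_force: 0.0
```

Emit:
arm_command(
  plan=[
    {"claw":0.65,"tx":0,"ty":0,"tz":0,"ax":0,"ay":0,"az":0},
    {"claw":0.8,"tx":0,"ty":0,"tz":0,"ax":0,"ay":0,"az":0},
    {"claw":1,"tx":0,"ty":0,"tz":0,"ax":0,"ay":0,"az":0},
    {"claw":1,"tx":0,"ty":0,"tz":0,"ax":0,"ay":0,"az":0},
    {"claw":1,"tx":0,"ty":0,"tz":0,"ax":0,"ay":0,"az":0},
    {"claw":1,"tx":0,"ty":0,"tz":0,"ax":0,"ay":0,"az":0},
    {"claw":1,"tx":0,"ty":0,"tz":0,"ax":0,"ay":0,"az":0},
    {"claw":1,"tx":0,"ty":0,"tz":0,"ax":0,"ay":0,"az":0},
    {"claw":1,"tx":0,"ty":0,"tz":0,"ax":0,"ay":0,"az":0},
    {"claw":1,"tx":0,"ty":0,"tz":0,"ax":0,"ay":0,"az":0},
  ],
  squeeze=60,
)

```text
clock: 14.65
tcp_pos: [0.4682, -0.2869, 0.1983]
orientation: [1.771, 2.592, 0.001]
contact_force: [-1.6, 0.4, 7.5]
grip_width: 0.019
gripper_force: 59.9
```

Gripped: the width is 19 mm at 60 N, and the underside is 198 mm below the TCP. I lift, turn square to the seat and move to just in front of it.

Emit:
arm_command(
  plan=[
    {"claw":1,"tx":0,"ty":0,"tz":-0.01,"ax":0,"ay":0,"az":0},
    {"claw":1,"tx":0,"ty":0,"tz":-0.025,"ax":0,"ay":0,"az":0},
    {"claw":1,"tx":0,"ty":0,"tz":-0.025,"ax":0,"ay":0,"az":0},
    {"claw":1,"tx":0,"ty":0,"tz":-0.025,"ax":0,"ay":0,"az":0},
    {"claw":1,"tx":0,"ty":0,"tz":-0.02,"ax":0,"ay":0,"az":0},
    {"claw":1,"tx":0,"ty":0,"tz":0,"ax":0,"ay":0,"az":5},
    {"claw":1,"tx":0,"ty":0,"tz":0,"ax":0,"ay":0,"az":6},
    {"claw":1,"tx":0,"ty":0,"tz":0,"ax":0,"ay":0,"az":6},
    {"claw":1,"tx":0,"ty":0,"tz":0,"ax":0,"ay":0,"az":4.4},
    {"claw":1,"tx":0,"ty":0,"tz":0,"ax":0,"ay":0,"az":0},
  ],
)

```text
clock: 15.48
tcp_pos: [0.4676, -0.2861, 0.3025]
orientation: [-2.225, -2.217, 0.0]
contact_force: [-0.4, 0.1, -2.6]
grip_width: 0.0192
gripper_force: 59.0
```

Emit:
arm_command(
  plan=[
    {"claw":1,"tx":0.02,"ty":0.003,"tz":0,"ax":0,"ay":0,"az":0},
    {"claw":1,"tx":0.035,"ty":0.003,"tz":0,"ax":0,"ay":0,"az":0},
    {"claw":1,"tx":0.035,"ty":0.003,"tz":0,"ax":0,"ay":0,"az":0},
    {"claw":1,"tx":0.035,"ty":0.003,"tz":0,"ax":0,"ay":0,"az":0},
    {"claw":1,"tx":0.035,"ty":0.003,"tz":0,"ax":0,"ay":0,"az":0},
    {"claw":1,"tx":0.035,"ty":0.003,"tz":0,"ax":0,"ay":0,"az":0},
    {"claw":1,"tx":0.035,"ty":0.003,"tz":0,"ax":0,"ay":0,"az":0},
    {"claw":1,"tx":0.035,"ty":0.004,"tz":0,"ax":0,"ay":0,"az":0},
    {"claw":1,"tx":0.035,"ty":0.004,"tz":0,"ax":0,"ay":0,"az":0},
    {"claw":1,"tx":0.025,"ty":0.003,"tz":0,"ax":0,"ay":0,"az":0},
  ],
)

```text
clock: 16.32
tcp_pos: [0.5001, 0.0419, 0.3024]
orientation: [-2.216, -2.225, -0.001]
contact_force: [0.6, 0.4, -1.4]
grip_width: 0.0187
gripper_force: 59.0
```

Emit:
arm_command(
  plan=[
    {"claw":1,"tx":0,"ty":0,"tz":0,"ax":0,"ay":0,"az":0},
    {"claw":1,"tx":0,"ty":0,"tz":0,"ax":0,"ay":0,"az":0},
    {"claw":1,"tx":0,"ty":0,"tz":0,"ax":0,"ay":0,"az":0},
    {"claw":1,"tx":0,"ty":0,"tz":0,"ax":0,"ay":0,"az":0},
    {"claw":1,"tx":0,"ty":0,"tz":0,"ax":0,"ay":0,"az":0},
    {"claw":1,"tx":0,"ty":0,"tz":0,"ax":0,"ay":0,"az":0},
    {"claw":1,"tx":0,"ty":0,"tz":0,"ax":0,"ay":0,"az":0},
    {"claw":1,"tx":0,"ty":0,"tz":0,"ax":0,"ay":0,"az":0},
    {"claw":1,"tx":0,"ty":0,"tz":0,"ax":0,"ay":0,"az":0},
    {"claw":1,"tx":0,"ty":0,"tz":0,"ax":0,"ay":0,"az":0},
  ],
)

```text
clock: 17.15
tcp_pos: [0.5003, 0.0383, 0.3023]
orientation: [-2.223, -2.22, 0.0]
contact_force: [-0.5, -0.0, -1.5]
grip_width: 0.019
gripper_force: 59.0
```

Run:
```python
from h import *
o=r.get_obs(); M=R.from_rotvec(o["orientation"]).as_matrix(); print(o["clock"],o["tcp_pos"],o["joints"].round(2),M.round(4).tolist(),np.degrees(np.arctan2(M[1,1],M[0,1])))
T,m,im=snap("wrist","w7.png")
find("upper_center","wrist",T,m);find("seat","wrist",T,m);
```

```text
17.15 [0.5002509  0.03825737 0.3022794 ] [-0.95  0.49  0.96  2.1  -0.56  0.82  0.36] [[0.0016, 1.0, -0.0], [1.0, -0.0016, 0.0], [0.0, -0.0, -1.0]] -0.09074652379267158
wrist upper_center tip_of 0.95 [0.5001 0.0405 0.1288] [319. 258.]
wrist seat tip_of 0.81 [0.505  0.1261 0.0289] [326.  86.]
```

View pics/w7.png

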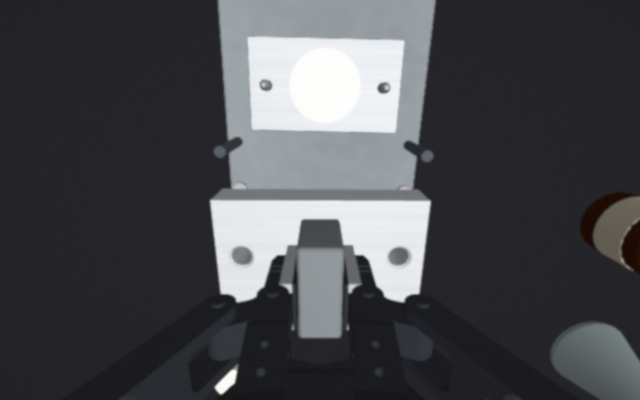

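The wrist picture shows the held part with its holes at (242,256) and (399,256), and the lower half with dowels at (265,85) and (384,88) around the disc at (325,85). I refine these numerically.

Run:
```python
from h import *
T,m=campose("wrist"); im=cv2.imread("pics/w7.png"); g=cv2.cvtColor(im,cv2.COLOR_BGR2GRAY)
b=(g>190).astype(np.uint8); b[160:]=0
c=max(cv2.findContours(b,cv2.RETR_EXTERNAL,cv2.CHAIN_APPROX_NONE)[0],key=cv2.contourArea)[:,0]
w=np.array([ray(T,m,u,v,.03)[:2] for u,v in c],np.float32)*1000
print("block",cv2.minAreaRect(w))
def blob(u,v,h,th,z):
    s=g[v-h:v+h+1,u-h:u+h+1]; mm=cv2.moments((s<th).astype(np.uint8),True); p=(u-h+mm["m10"]/mm["m00"],v-h+mm["m01"]/mm["m00"]); print(np.round(p,1),mm["m00"],ray(T,m,*p,z).round(4)); return ray(T,m,*p,z)
for n,pts,h,th,z in[("dowels",((265,85),(384,88)),10,150,.042),("holes",((242,256),(399,256)),15,150,T[2,3]+.0314-.178)]:
    print(n); p,q=[blob(u,v,h,th,z) for u,v in pts]; d=q-p; print((p+q)/2,np.linalg.norm(d),np.degrees(np.arctan2(d[1],d[0])))
```

```text
block ((504.2158508300781, 125.87057495117188), (63.77569580078125, 109.60453033447266), 88.68682861328125)
dowels
[266.3  85.1] 74.0 [0.4638 0.1264 0.042 ]
[382.2  87.8] 76.0 [0.5439 0.1246 0.042 ]
[0.50385781 0.12548334 0.042     ] 0.08013878859664832 -1.3113140570727353
holes
[241.9 255.3] 261.0 [0.4594 0.0399 0.1243]
[398.4 255.8] 269.0 [0.5421 0.0395 0.1243]
[0.50076307 0.03970598 0.12429452] 0.0826427327584125 -0.2942172116205054
```

The lower half measures 63.8 x 109.6 mm at (0.5042, 0.1259) with yaw -1.3°, which matches its given size. The part needs +86.2 mm in y, +3.4 mm in x and a 1° turn.

Emit:
arm_command(
  plan=[
    {"claw":1,"tx":0.012,"ty":0.0034,"tz":0,"ax":0,"ay":0,"az":0},
    {"claw":1,"tx":0.02,"ty":0,"tz":0,"ax":0,"ay":0,"az":0},
    {"claw":1,"tx":0.02,"ty":0,"tz":0,"ax":0,"ay":0,"az":0},
    {"claw":1,"tx":0.02,"ty":0,"tz":0,"ax":0,"ay":0,"az":0},
    {"claw":1,"tx":0.01,"ty":0,"tz":0,"ax":0,"ay":0,"az":0},
    {"claw":1,"tx":0.0042,"ty":0,"tz":0,"ax":0,"ay":0,"az":0},
    {"claw":1,"tx":0,"ty":0,"tz":0.01,"ax":0,"ay":0,"az":1},
    {"claw":1,"tx":0,"ty":0,"tz":0.015,"ax":0,"ay":0,"az":0},
    {"claw":1,"tx":0,"ty":0,"tz":0.015,"ax":0,"ay":0,"az":0},
    {"claw":1,"tx":0,"ty":0,"tz":0.006,"ax":0,"ay":0,"az":0},
  ],
)

```text
clock: 18.13
tcp_pos: [0.503, 0.1233, 0.2543]
orientation: [-2.245, -2.197, 0.004]
contact_force: [0.2, -1.8, -1.8]
grip_width: 0.0192
gripper_force: 58.9
```

Emit:
arm_command(
  plan=[
    {"claw":1,"tx":0,"ty":0,"tz":0,"ax":0,"ay":0,"az":0},
    {"claw":1,"tx":0,"ty":0,"tz":0,"ax":0,"ay":0,"az":0},
    {"claw":1,"tx":0,"ty":0,"tz":0,"ax":0,"ay":0,"az":0},
    {"claw":1,"tx":0,"ty":0,"tz":0,"ax":0,"ay":0,"az":0},
    {"claw":1,"tx":0,"ty":0,"tz":0,"ax":0,"ay":0,"az":0},
    {"claw":1,"tx":0,"ty":0,"tz":0,"ax":0,"ay":0,"az":0},
    {"claw":1,"tx":0,"ty":0,"tz":0,"ax":0,"ay":0,"az":0},
    {"claw":1,"tx":0,"ty":0,"tz":0,"ax":0,"ay":0,"az":0},
    {"claw":1,"tx":0,"ty":0,"tz":0,"ax":0,"ay":0,"az":0},
    {"claw":1,"tx":0,"ty":0,"tz":0,"ax":0,"ay":0,"az":0},
  ],
)

```text
clock: 18.97
tcp_pos: [0.5038, 0.1246, 0.2563]
orientation: [-2.242, -2.2, -0.0]
contact_force: [0.2, -0.7, -2.6]
grip_width: 0.0192
gripper_force: 58.9
```

Run:
```python
from h import *
o=r.get_obs(); M=R.from_rotvec(o["orientation"]).as_matrix(); print(o["clock"],o["tcp_pos"],np.degrees(np.arctan2(M[1,1],M[0,1])),o["contact_force"])
```

```text
18.9667 [0.50376857 0.12461445 0.25632436] -1.0773780754024442 [ 0.23570008 -0.69615893 -2.60319459]
```

Emit:
arm_command(
  plan=[
    {"claw":1,"tx":0,"ty":0,"tz":0.002,"ax":0,"ay":0,"az":0},
    {"claw":1,"tx":0,"ty":0,"tz":0.002,"ax":0,"ay":0,"az":0},
    {"claw":1,"tx":0,"ty":0,"tz":0.002,"ax":0,"ay":0,"az":0},
    {"claw":1,"tx":0,"ty":0,"tz":0.002,"ax":0,"ay":0,"az":0},
    {"claw":1,"tx":0,"ty":0,"tz":0.002,"ax":0,"ay":0,"az":0},
    {"claw":1,"tx":0,"ty":0,"tz":0.002,"ax":0,"ay":0,"az":0},
    {"claw":1,"tx":0,"ty":0,"tz":0.002,"ax":0,"ay":0,"az":0},
    {"claw":1,"tx":0,"ty":0,"tz":0.002,"ax":0,"ay":0,"az":0},
    {"claw":1,"tx":0,"ty":0,"tz":0.001,"ax":0,"ay":0,"az":0},
    {"claw":1,"tx":0,"ty":0,"tz":0,"ax":0,"ay":0,"az":0},
  ],
)

```text
clock: 19.8
tcp_pos: [0.5037, 0.1245, 0.239]
orientation: [-2.242, -2.2, 0.001]
contact_force: [0.5, 0.8, -2.4]
grip_width: 0.0193
gripper_force: 58.9
```

Emit:
arm_command(
  plan=[
    {"claw":1,"tx":0,"ty":0,"tz":0.001,"ax":0,"ay":0,"az":0},
    {"claw":1,"tx":0,"ty":0,"tz":0.0015,"ax":0,"ay":0,"az":0},
    {"claw":1,"tx":0,"ty":0,"tz":0.0015,"ax":0,"ay":0,"az":0},
    {"claw":1,"tx":0,"ty":0,"tz":0.0015,"ax":0,"ay":0,"az":0},
    {"claw":1,"tx":0,"ty":0,"tz":0.0015,"ax":0,"ay":0,"az":0},
    {"claw":1,"tx":0,"ty":0,"tz":0.0015,"ax":0,"ay":0,"az":0},
    {"claw":1,"tx":0,"ty":0,"tz":0.001,"ax":0,"ay":0,"az":0},
    {"claw":1,"tx":0,"ty":0,"tz":0.001,"ax":0,"ay":0,"az":0},
    {"claw":1,"tx":0,"ty":0,"tz":0,"ax":0,"ay":0,"az":0},
    {"claw":1,"tx":0,"ty":0,"tz":0,"ax":0,"ay":0,"az":0},
  ],
  squeeze=90,
)

```text
clock: 20.63
tcp_pos: [0.5038, 0.1245, 0.229]
orientation: [-2.242, -2.2, -0.0]
contact_force: [-1.9, -0.7, 5.7]
grip_width: 0.0185
gripper_force: 92.3
```

Emit:
arm_command(
  plan=[
    {"claw":1,"tx":0,"ty":0,"tz":0.0005,"ax":0,"ay":0,"az":0},
    {"claw":1,"tx":0,"ty":0,"tz":0.0005,"ax":0,"ay":0,"az":0},
    {"claw":1,"tx":0,"ty":0,"tz":0.0005,"ax":0,"ay":0,"az":0},
    {"claw":1,"tx":0,"ty":0,"tz":0.0005,"ax":0,"ay":0,"az":0},
    {"claw":1,"tx":0,"ty":0,"tz":0.0005,"ax":0,"ay":0,"az":0},
    {"claw":1,"tx":0,"ty":0,"tz":0.0005,"ax":0,"ay":0,"az":0},
    {"claw":1,"tx":0,"ty":0,"tz":0,"ax":0,"ay":0,"az":0},
    {"claw":1,"tx":0,"ty":0,"tz":0,"ax":0,"ay":0,"az":0},
    {"claw":1,"tx":0,"ty":0,"tz":0,"ax":0,"ay":0,"az":0},
    {"claw":1,"tx":0,"ty":0,"tz":0,"ax":0,"ay":0,"az":0},
  ],
)

```text
clock: 21.47
tcp_pos: [0.504, 0.1241, 0.2283]
orientation: [-2.241, -2.197, -0.003]
contact_force: [-14.3, 0.8, 40.0]
grip_width: 0.0187
gripper_force: 97.3
```

Hard contact at the flush height, with 40 N. I ease off about 1 mm and check.

Emit:
arm_command(
  plan=[
    {"claw":1,"tx":0,"ty":0,"tz":-0.0005,"ax":0,"ay":0,"az":0},
    {"claw":1,"tx":0,"ty":0,"tz":-0.0003,"ax":0,"ay":0,"az":0},
    {"claw":1,"tx":0,"ty":0,"tz":0,"ax":0,"ay":0,"az":0},
    {"claw":1,"tx":0,"ty":0,"tz":0,"ax":0,"ay":0,"az":0},
    {"claw":1,"tx":0,"ty":0,"tz":0,"ax":0,"ay":0,"az":0},
    {"claw":1,"tx":0,"ty":0,"tz":0,"ax":0,"ay":0,"az":0},
    {"claw":1,"tx":0,"ty":0,"tz":0,"ax":0,"ay":0,"az":0},
    {"claw":1,"tx":0,"ty":0,"tz":0,"ax":0,"ay":0,"az":0},
    {"claw":1,"tx":0,"ty":0,"tz":0,"ax":0,"ay":0,"az":0},
    {"claw":1,"tx":0,"ty":0,"tz":0,"ax":0,"ay":0,"az":0},
  ],
)

```text
clock: 22.3
tcp_pos: [0.5039, 0.1242, 0.2284]
orientation: [-2.241, -2.198, -0.002]
contact_force: [-11.6, 0.4, 27.8]
grip_width: 0.0186
gripper_force: 95.6
```

Run:
```python
from h import *
o=r.get_obs(); print(o["tcp_pos"],o["contact_force"],o["gripper_force"])
T,m,im=snap("scene")
find("cover_handle","scene",T,m);find("upper_center","scene",T,m)
a=cv2.resize(im[60:240,240:440],None,fx=2,fy=2,interpolation=cv2.INTER_CUBIC)
T,m,w=snap("wrist"); find("upper_center","wrist",T,m)
w=cv2.resize(w[60:340,120:520],(400,280)); s=np.zeros((360,800,3),np.uint8); s[:,:400]=a; s[:280,400:]=w
cv2.imwrite("pics/f8.png",s[:,:,::-1])
```

```text
[0.50391393 0.1242463  0.22836362] [-11.58831236   0.44404248  27.7764542 ] 95.64582109451294
scene cover_handle tip_of 0.79 [0.5052 0.2614 0.2326] [359.  98.]
scene cover_handle tip_of 0.46 [ 0.6377 -0.2596  0.0262] [279. 303.]
scene upper_center tip_of 0.82 [ 0.4539 -0.4459  0.0276] [165. 320.]
scene upper_center tip_of 0.8 [ 0.3081 -0.2743  0.0234] [176. 241.]
scene upper_center tip_of 0.69 [0.5005 0.1262 0.0553] [327. 173.]
wrist upper_center tip_of 0.68 [0.501  0.1259 0.0575] [314. 263.]
```

View pics/f8.png

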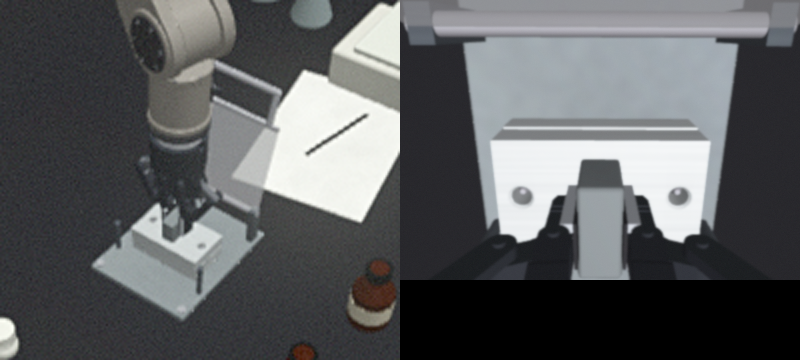

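The last picture shows both dowels standing in the holes at (522,196) and (678,196), the halves closed and the cover fully back. The height matches flush: TCP 0.2284 against 0.2283 expected. I relieve the sideways load a little so the part sits square.

Emit:
arm_command(
  plan=[
    {"claw":1,"tx":0,"ty":-0.0004,"tz":0,"ax":0,"ay":0,"az":0},
    {"claw":1,"tx":0,"ty":-0.0004,"tz":0,"ax":0,"ay":0,"az":0},
    {"claw":1,"tx":0,"ty":0,"tz":0,"ax":0,"ay":0,"az":0},
    {"claw":1,"tx":0,"ty":0,"tz":0,"ax":0,"ay":0,"az":0},
    {"claw":1,"tx":0,"ty":0,"tz":0,"ax":0,"ay":0,"az":0},
    {"claw":1,"tx":0,"ty":0,"tz":0,"ax":0,"ay":0,"az":0},
    {"claw":1,"tx":0,"ty":0,"tz":0,"ax":0,"ay":0,"az":0},
    {"claw":1,"tx":0,"ty":0,"tz":0,"ax":0,"ay":0,"az":0},
    {"claw":1,"tx":0,"ty":0,"tz":0,"ax":0,"ay":0,"az":0},
    {"claw":1,"tx":0,"ty":0,"tz":0,"ax":0,"ay":0,"az":0},
  ],
)

```text
clock: 23.38
tcp_pos: [0.5036, 0.1243, 0.2284]
orientation: [-2.242, -2.199, -0.004]
contact_force: [-7.7, 1.1, 24.7]
grip_width: 0.0185
gripper_force: 95.2
```

```bash
python3 -c "
from bench import r
print(r.hand_in())"
```

```text
the job is handed in; nothing more can be done
None
```

The cover is fully back on its stop, and the silver upper half sits flush on the dowels, held pressed at about 25 N; I handed the job in at about 23 s, and it returned no verdict.

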